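# Tip the walnuts out of the little steel pail

## Task

Using its bail, carry the small bare-steel pail that holds the two walnuts to the wooden tray and stand it upright on the counter for a moment, right up against the middle of the outside of the tray's right-hand edge (the side facing the robot's right), the bail's grip parallel to that edge. Then tip the pail over that edge so that both walnuts roll out into the tray, and leave it lying there across the edge with its mouth down in the tray.

Things in the scene. Friction and masses are not known exactly. Their poses are not given: they have to be found in the camera images.
- pail_mid (a point): Bare-steel pail, 100 mm high, outer radius 40 mm (bottom) to 50 (mouth); bottom rim 5 mm high, radius 44. Origin on its axis, 50 mm up; z to the mouth. Bail: hinge axis along x, 42 mm above the origin, swings 2.2 rad each way, starts upright, light friction; its dark wooden grip, along x, 64 mm long, 16 thick, is 85 mm from the hinge: 127 mm above the origin. White empty twin nearby, 185 tall.
- tray_edge (a point): Fixed wooden tray on the counter, to the robot's left: 220 by 220 mm, walls 25 mm high and 8 thick, floor 8 thick. This point is the middle of its right-hand edge (facing the robot's right), on the wall's outer face at its top, 25 mm above the counter. y points level from this edge across the tray, x along the edge, z up.
- walnut_a_mid (a point): A walnut in its shell, about 36 by 30 mm, lying loose in the steel pail at the start; this point is its centre.
- walnut_b_mid (a point): The second, like walnut, also in the steel pail; this point is its centre.
There are look-alikes about, which are no part of the job. Leave any green look-alike of the part that bears walnut_a_mid alone. Leave any pink look-alike of the part that bears walnut_b_mid alone.

How it is judged:
By the outcome, as a careful person would: the job done as asked, in the order asked, and still so for the second after the job is handed in, with the robot touching nothing.
It also fails if it takes over 53 s, if anything falls off the work surface, if the arm or the gripper's body presses on something with over 40 N, if the wrist force passes 120 N, or if a joint passes its speed limit or range.

## Robot

A 7-joint arm with a two-finger parallel gripper is mounted at the origin on the work surface. World frame = base frame: x ahead of the robot, y to its left, z up, the work surface at z = 0. Lengths are in m, angles in rad, forces in N, time in s.
With the tool pointing down it reaches from about 0.35 to 0.9 m from the base axis. Payload 8.1 kg.
Tool frame: the origin (TCP) lies on the centre line of the jaws, within the pads' length; the fingertips stand 11 mm ahead of it and the grasp point (between the pads) lies 8 mm behind it; z points along the fingers, y is the line along which they close (so a half turn about z gives the same grasp; the last joint's range is limited). The gripper opens to 85 mm and grips with 20 to 120 N. Pads are 22 mm wide; open, the fingers measure 114 mm over their backs; the gripper's body (76 mm by 85 mm) begins 54 mm behind the grasp point. The pads swing forward as they close: fully open they stand 13 mm farther back than shut.
Start: joints at [1.004, 0.434, 0.025, 1.573, -0.012, 1.134, -0.075], TCP at [0.28, -0.559, 0.242] pointing down, gripper open.
Joint ranges: [-2.62, 2.62], [-0.44, 2.09], [-1.27, 1.32], [0.08, 2.57], [-1.32, 4.46], [0.12, 2], [-2.74, 2.74]. Speed limits (rad/s): [2.22, 2.22, 3.01, 3.01, 3.14, 3.14, 3.14].

## Interface

Orientations are given as a unit quaternion [x, y, z, w].
In Python, from workcell import manip gives the robot as it stands.
- The arm moves only by the tool arm_command, never from a script. Its argument "increments" is a list of rows, each a list of 7 numbers: the turn, a rotation vector about the tool's x, y, z in degrees, then the shift along the tool's x, y, z in cm, then the closure, from 0 (fully open) to 1 (shut). A call has 1 to 5 rows; each row is the pose to reach, as a shift and turn from the pose commanded when the call began, along the tool's axes at that moment; what a row does not reach only later rows make up. A row lasts 1/8 s, in which the tool goes at most 62.5 mm and 10.7 degrees, less where a joint would pass 70% of its speed; a pose out of reach is approached as far as the arm can. A call with a gripper value outside its range is refused whole. The fingers move at their own pace and stop on an object; "squeeze" is the grip in N (left out, the last holds). Time passes only in rows, so rows that repeat a pose let the fingers close. It gives the time, the measured TCP pose, the force, the opening and the grip force at its end, in the units of the state.
- manip.observe(): the state, without advancing time (a new reading comes with each control period).
- manip.capture(name): name is "scene" or "side" or "wrist"; returns a dict with "image" (480x640x3 uint8, blue, green, red), "z_map" (480x640 float32, m along the optical axis (not along the pixel's ray), 0 where there is no reading), "fx", "fy", "cx", "cy" (pixels), "world_to_cam" (4x4, takes a point from world to camera coordinates). Camera axes: x right, y down, z forward; pixel columns grow to the right and rows downward; lengths in m; the calibration is good to about 2 mm. A picture is of the moment at which its call begins.
- manip.sign_off(): hands the job in; it is judged then, once.
Trained networks look in the newest picture that a camera, given by its name, has taken for a name from the list of things; names that differ only in an ending like _2 or _b are one class to them, and where a whole thing is asked for, a point or a joint stands for the part that bears it (a point fixed in the world has none). Each returns a list of dicts, best first, with "score" (0 to 1); they miss things now and then, are a little off and sometimes report something else, mostly with a low value. They report only what shows in the picture. A call takes as long as a camera call. They do not tell look-alikes from the thing itself.
- manip.find_in(camera, query): "pixel" ([column, row] in pixels, amid what is visible of it).
- manip.masks_of(camera, query): "mask" (480x640 bool, what is visible of it) and "pixel" ([column, row] in pixels, amid what is visible of it).
- manip.mark_of(camera, query): "pixel" ([column, row] in pixels: a listed point, or the origin of a listed thing).
The state is a dict: "clock": time; "qpos": joint angles; "qd": joint speeds; "joint_torque": joint torques, N m; "eef_pos": TCP position; "tool_rot": TCP orientation; "contact_force": force on the tool from outside, world axes, zero at the start; "ft_torque": the same for the moment, N m; "gripper_width": finger opening in m; "finger_force": force on a finger pad.
Only numpy, scipy, OpenCV 4.12 (cv2) and the standard library are available. Lean on these libraries where they do the work, as an engineer would, in place of code of your own. Each camera call takes 0.05 s, during which the arm holds its last target. There are 200 camera calls.

## Working session

There is one attempt and no reset: what is moved stays moved. The work goes in short steps, Python scripts to look and compute and a tool call to move; the robot and the scene stay as the last step left them, time stands still between calls to the robot, and variables do not carry over. Pictures are saved under pics/ and viewed, at most 10 in all, crops included, and the job is handed in when it is done.

Besides the shell and the picture viewer there is one more tool, called as a command line: name --pt "numbers of a row" for each row, then --argument value for the rest. arm_command: Moves the arm, as the interface text tells. Its arguments: {"type":"object","properties":{"increments":{"type":"array"},"squeeze":{"type":"number"}},"required":["increments"]}

```bash
mkdir -p pics
cat > h.py <<'E'
import numpy as np, cv2
from scipy.spatial.transform import Rotation as R
from workcell import manip
def w(c,u,v,r=2):
    u,v=int(round(u)),int(round(v)); p=c["z_map"][max(v-r,0):v+r+1,max(u-r,0):u+r+1]; p=p[p>0]
    if len(p)==0: return None
    z=np.median(p); q=np.array([(u-c["cx"])/c["fx"]*z,(v-c["cy"])/c["fy"]*z,z,1])
    return (np.linalg.inv(c["world_to_cam"])@q)[:3].round(4)
def cloud(c,m):
    v,u=np.nonzero(m&(c["z_map"]>0)); z=c["z_map"][v,u]
    q=np.stack([(u-c["cx"])/c["fx"]*z,(v-c["cy"])/c["fy"]*z,z,np.ones_like(z)])
    return (np.linalg.inv(c["world_to_cam"])@q)[:3].T
def proj(c,p):
    q=c["world_to_cam"]@np.append(p,1); return [c["fx"]*q[0]/q[2]+c["cx"],c["fy"]*q[1]/q[2]+c["cy"]]
E
python3 - <<'E'
from h import *
ims=[]
for n in ["scene","side"]:
    c=manip.capture(n); ims.append(c["image"])
    print(n,np.linalg.inv(c["world_to_cam"])[:3,3].round(2))
    for q in ["pail_mid","tray_edge","walnut_a_mid"]:
        for d in manip.mark_of(n,q): print(q,"mark",d["score"],d["pixel"],w(c,*d["pixel"]))
        if q!="tray_edge":
          for d in manip.masks_of(n,q): print(q,"mask",d["score"],d["pixel"],d["mask"].sum(),w(c,*d["pixel"]))
cv2.imwrite("pics/scene.png",ims[0]);cv2.imwrite("pics/side.png",ims[1])
s=manip.observe();print(s)
E
```

```text
scene [ 0.9  -0.21  0.75]
pail_mid mark 0.93 [261.2, 315.2] [ 0.6197 -0.1925  0.0047]
pail_mid mask 0.89 [258.0, 302.2] 4379 [ 0.5986 -0.1902  0.0067]
tray_edge mark 0.65 [492.0, 210.2] [0.5929 0.2294 0.022 ]
walnut_a_mid mark 0.93 [338.3, 313.0] [ 0.6678 -0.0846  0.028 ]
walnut_a_mid mark 0.68 [273.3, 324.5] [ 0.6505 -0.1812  0.0344]
walnut_a_mid mark 0.21 [257.2, 316.2] [ 0.6273 -0.1991  0.0268]
walnut_a_mid mask 0.72 [337.2, 311.1] 370 [ 0.6648 -0.085   0.0293]
walnut_a_mid mask 0.69 [273.8, 321.3] 316 [ 0.6468 -0.1783  0.0349]
side [ 0.06 -0.71  0.54]
pail_mid mark 0.91 [431.2, 267.9] [ 0.2434 -0.5478  0.3861]
pail_mid mask 0.9 [410.4, 251.8] 1390 [ 0.5871 -0.1943  0.0954]
tray_edge mark 0.93 [272.6, 195.5] [0.6074 0.2685 0.0064]
walnut_a_mid mark 0.58 [392.3, 250.7] [ 0.6498 -0.0871  0.0215]
walnut_a_mid mask 0.65 [389.3, 252.0] 202 [ 0.6455 -0.0839  0.0193]
{'clock': 0.6, 'qpos': array([ 1.00440107,  0.43449737,  0.02501769,  1.57321314, -0.01162971,
        1.13401816, -0.07505689]), 'qd': array([ 4.00549904e-06,  5.48646000e-04,  1.62480528e-05, -1.79788475e-03,
       -1.82555643e-04, -2.62692268e-04,  1.65559593e-03]), 'joint_torque': array([-1.69778286e-04, -6.69955015e+01,  1.02383774e+00, -3.16446340e+01,
        1.54447480e-02,  2.50333527e-03, -3.96548330e-05]), 'eef_pos': array([ 0.27956526, -0.55898764,  0.24231958]), 'tool_rot': array([9.73240129e-01, 2.29790449e-01, 4.98912083e-06, 3.32825336e-06]), 'contact_force': array([ 0.11415318, -0.00960269, -0.09358164]), 'ft_torque': array([-0.03994111, -0.03752361, -0.01477739]), 'finger_force': 0.0, 'gripper_width': 0.08508477094654071}
```

View pics/scene.png

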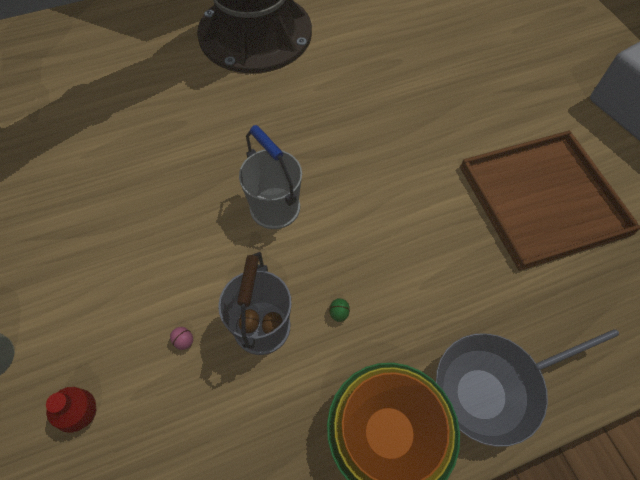

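View pics/side.png

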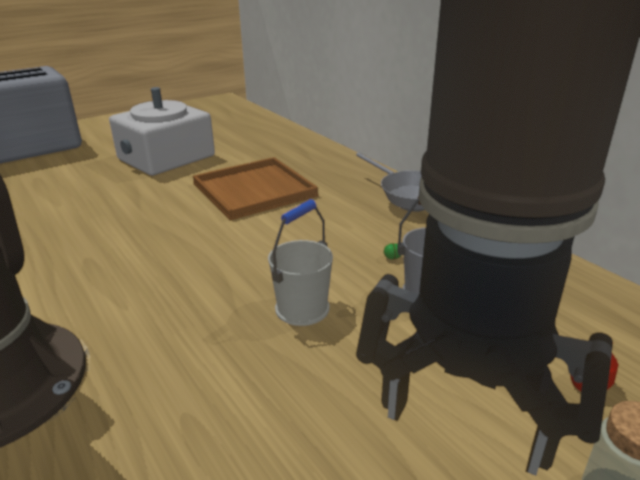

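The scene picture shows these candidates for the wanted pail: the bare-steel pail at (256,312), with a dark grip at (248,278) and two brown walnuts inside at (250,320) and (272,322), and the white twin with a blue grip at (270,185). The green walnut at (340,310) and the pink one at (181,338) are look-alikes. I choose the pail at (256,312). The tray's right-hand edge runs from (462,165) to (520,265).

Run:
```python
from h import *
from scipy.optimize import least_squares
c=manip.capture("scene")
full=np.ones((480,640),bool)
roi=np.zeros_like(full);roi[245:365,205:305]=1
P=cloud(c,roi)
g=P[P[:,2]>0.155]; print("grip n",len(g),g.mean(0).round(4),g[:,2].max())
v=np.linalg.svd(g-g.mean(0))[2][0]; t=(g-g.mean(0))@v; print("axis",v.round(3),t.min(),t.max(), (g.mean(0)+v*(t.min()+t.max())/2).round(4))
r=P[(P[:,2]>0.085)&(P[:,2]<0.105)]
f=least_squares(lambda a:np.hypot(r[:,0]-a[0],r[:,1]-a[1])-0.049,[.63,-.19],loss="soft_l1",f_scale=.003).x; print("rim",len(r),f)
for z0,z1 in((.088,.094),(.094,.1),(.1,.106)):
  print(z0,((r[:,2]>z0)&(r[:,2]<z1)).sum())
roi=np.zeros_like(full);roi[120:280,445:640]=1
P=cloud(c,roi); q=P[(P[:,2]>0.0175)&(P[:,2]<0.035)]
print("traytop",len(q),q.min(0),q.max(0),np.median(q[:,2]))
rc=cv2.minAreaRect((q[:,:2]*1000).astype(np.float32)); print(rc,cv2.boxPoints(rc))
q2=P[P[:,2]>.005];print(cv2.minAreaRect((q2[:,:2]*1000).astype(np.float32)))
for p in [(462,165),(520,265),(570,134),(637,229)]: print(p,w(c,*p,1))
x,y=205,245
cv2.imwrite("pics/crop.png",cv2.resize(c["image"][110:370,150:400],None,fx=2.2,fy=2.2,interpolation=cv2.INTER_CUBIC))
```

```text
grip n 743 [ 0.641  -0.1994  0.1807] 0.18711361881125765
axis [ 0.871 -0.479 -0.109] -0.04955284089007394 0.04598213316126486 [ 0.6394 -0.1985  0.1809]
rim 1001 [ 0.63690651 -0.19756736]
0.088 209
0.094 482
0.1 217
traytop 2728 [0.48119006 0.22123839 0.01750552] [0.71372913 0.5765474  0.03466596] 0.023753592091320275
((601.3310546875, 399.4288330078125), (346.1716003417969, 221.10462951660156), 86.38113403320312) [[480.07416 233.66614]
 [700.73785 219.7102 ]
 [722.58795 565.1915 ]
 [501.92426 579.14746]]
((600.9187622070312, 400.3586730957031), (349.0814514160156, 222.27880859375), 86.75984191894531)
(462, 165) [0.4853 0.236  0.0105]
(520, 265) [0.696  0.2218 0.0137]
(570, 134) [0.5038 0.4491 0.024 ]
(637, 229) [0.7131 0.4336 0.0222]
```

View pics/crop.png

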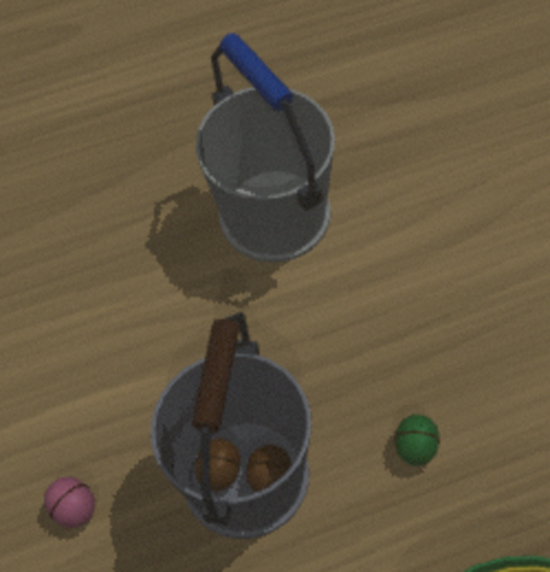

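The crop confirms it: the lower pail has a brown grip and holds two brown walnuts at about crop (217,465) and (268,468). The white twin with the blue grip, at crop (270,170), is empty.

```bash
cat >> h.py <<'E'
def inc(p,yaw,tilt=0):
    """rows to reach TCP p, tool x at yaw deg in plane, tool turned -tilt deg about tool x"""
    s=manip.observe(); R0=R.from_quat(s["tool_rot"])
    T=R.from_euler("z",yaw,degrees=True)*R.from_euler("x",180,degrees=True)*R.from_euler("x",-tilt,degrees=True)
    print("turn",(R0.inv()*T).as_rotvec(degrees=True).round(2),"shift cm",(R0.inv().apply(np.array(p)-s["eef_pos"])*100).round(2),
      "| t",round(s["clock"],2),"tcp",s["eef_pos"].round(4),"F",s["contact_force"].round(1),"w",round(s["gripper_width"],4),"ff",round(s["finger_force"],1))
E
python3 - <<'E'
from h import *
c=manip.capture("scene")
roi=np.zeros((480,640),bool);roi[250:310,205:305]=1
im=c["image"].astype(int); roi&=(im[...,2]-im[...,0]>22)
g=cloud(c,roi); g=g[(g[:,2]>0.165)]
rc=cv2.minAreaRect((g[:,:2]*1000).astype(np.float32)); v=np.linalg.svd(g[:,:2]-g[:,:2].mean(0))[2][0]
print(len(g),g.mean(0),rc,np.degrees(np.arctan2(v[1],v[0])),g[:,2].max())
# hinge lugs direction check
inc([.639,-.198,.24],-29)
E
```

```text
452 [ 0.63574919 -0.19661042  0.18351596] ((635.0884399414062, -197.66329956054688), (15.320294380187988, 63.564395904541016), 61.591331481933594) -27.791252658550633 0.18716266999682085
turn [ 0.   -0.   55.57] shift cm [ 48.29 -16.21   0.23] | t 0.7 tcp [ 0.2796 -0.559   0.2424] F [ 0.6 -0.5 -0.4] w 0.0852 ff 0.0
```

arm_command --pt "0 0 10 6 -2 0 0" --pt "0 0 20 12 -4 0 0" --pt "0 0 30 18 -6 0 0" --pt "0 0 40 24 -8 0 0" --pt "0 0 50 30 -10 0 0"

```text
clock: 1.32
eef_pos: [0.5018, -0.3365, 0.2426]
tool_rot: [0.979, -0.206, 0.0, 0.0]
contact_force: [0.5, -0.8, -0.7]
gripper_width: 0.0855
finger_force: 0.0
```

```bash
python3 -c "
from h import *
inc([.6355,-.1975,.24],-28.2)"
```

```text
turn [ 0.01 -0.04  4.43] shift cm [  6.63 -18.11   0.26] | t 1.32 tcp [ 0.5018 -0.3365  0.2426] F [ 0.5 -0.8 -0.7] w 0.0855 ff 0.0
```

arm_command --pt "0 0 2 2.2 -6 0 0" --pt "0 0 4.4 4.4 -12 0 0" --pt "0 0 4.4 6.6 -18.1 0.2 0" --pt "0 0 4.4 6.6 -18.1 0.2 0"

```text
clock: 1.82
eef_pos: [0.6363, -0.1914, 0.2395]
tool_rot: [0.972, -0.236, -0.0, -0.002]
contact_force: [0.6, 0.1, -0.3]
gripper_width: 0.0856
finger_force: 0.0
```

Run:
```python
from h import *
c=manip.capture("wrist")
cv2.imwrite("pics/wrist1.png",c["image"])
im=c["image"].astype(int); P=cloud(c,np.ones((480,640),bool)); col=(im[...,2]-im[...,0])[c["z_map"]>0]
k=(P[:,2]>.165)&(P[:,2]<.2)&(np.hypot(P[:,0]-.636,P[:,1]+.1975)<.06)&(col>15)
g=P[k]; print(len(g))
if len(g)>20:
  rc=cv2.minAreaRect((g[:,:2]*1000).astype(np.float32)); v=np.linalg.svd(g[:,:2]-g[:,:2].mean(0))[2][0]
  print(g.mean(0),rc,np.degrees(np.arctan2(v[1],v[0])),g[:,2].max())
inc([.6355,-.1975,.169],-28.2)
```

```text
2877
[ 0.63887764 -0.19920901  0.18362231] ((638.7367553710938, -199.41346740722656), (15.768667221069336, 78.48860168457031), 62.33024597167969) 151.81035271948082 0.1873466217774001
turn [-0.07  0.04  0.69] shift cm [0.2  0.27 7.06] | t 1.88 tcp [ 0.6349 -0.1943  0.2396] F [0.1 0.3 0.4] w 0.0852 ff 0.0
```

View pics/wrist1.png

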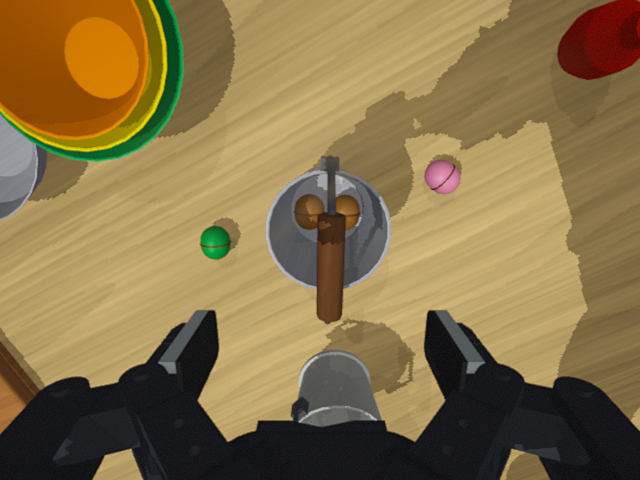

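The wrist picture shows the brown grip at (330,268), centred between the fingers, with both brown walnuts in this pail at (310,210) and (347,208). It is the right pail, so I go down.

arm_command --pt "0 0 0.7 0.3 0.25 3 0" --pt "0 0 0.7 0.3 0.25 6 0" --pt "0 0 0.7 0.3 0.25 7 0" --pt "0 0 0.7 0.3 0.25 7 0.3" --pt "0 0 0.7 0.3 0.25 7 1" --squeeze 50

```text
clock: 2.5
eef_pos: [0.6351, -0.2024, 0.1718]
tool_rot: [0.969, -0.247, 0.001, 0.0]
contact_force: [1.0, -0.0, 0.2]
gripper_width: 0.0518
finger_force: 0.0
```

arm_command --pt "0 0 0 0 0 0 1" --pt "0 0 0 0 0 0 1" --pt "0 0 0 0 0 0 1" --pt "0 0 0 0 0 0 1" --squeeze 50

```text
clock: 3.0
eef_pos: [0.635, -0.2019, 0.1712]
tool_rot: [0.969, -0.246, 0.001, 0.0]
contact_force: [-0.9, 0.9, 6.2]
gripper_width: 0.0143
finger_force: 48.7
```

arm_command --pt "0 0 0 0 0 -1.5 1" --pt "0 0 0 0 0 -3.5 1" --pt "0 0 0 0 0 -6 1" --pt "0 0 0 0 0 -6 1"

```text
clock: 3.5
eef_pos: [0.6356, -0.2022, 0.2326]
tool_rot: [0.969, -0.246, 0.002, 0.0]
contact_force: [1.4, -0.4, -3.8]
gripper_width: 0.0144
finger_force: 49.0
```

```bash
python3 -c "
from h import *
inc([.5875,.165,.231],-3.5)"
```

```text
turn [ -0.    -0.23 -25.04] shift cm [-21.77 -29.96   0.1 ] | t 3.5 tcp [ 0.6356 -0.2022  0.2326] F [ 1.4 -0.4 -3.8] w 0.0144 ff 49.0
```

arm_command --pt "0 0 -1 -0.6 -0.8 0 1" --pt "0 0 -2 -1.5 -2 0 1" --pt "0 0 -4 -2.6 -3.6 0 1" --pt "0 0 -6 -4.1 -5.6 0 1" --pt "0 0 -8 -5.6 -7.7 0 1"

```text
clock: 4.12
eef_pos: [0.6218, -0.1049, 0.2303]
tool_rot: [0.984, -0.176, -0.0, -0.0]
contact_force: [-0.1, 0.5, -2.0]
gripper_width: 0.0141
finger_force: 48.9
```

arm_command --pt "0 0 -2 -1.8 -1.9 0 1" --pt "0 0 -4 -3.7 -3.7 0 1" --pt "0 0 -6 -5.6 -5.5 0 1" --pt "0 0 -8 -7.4 -7.2 0 1" --pt "0 0 -10 -9.1 -8.8 0 1"

```text
clock: 4.75
eef_pos: [0.567, 0.0083, 0.2304]
tool_rot: [0.996, -0.091, 0.0, 0.0]
contact_force: [-0.0, 0.1, -2.3]
gripper_width: 0.0143
finger_force: 48.8
```

```bash
python3 -c "
from h import *
inc([.5875,.165,.231],-3.5)"
```

```text
turn [ 0.   -0.01 -6.89] shift cm [ -0.81 -15.78  -0.06] | t 4.75 tcp [0.567  0.0083 0.2304] F [-0.   0.1 -2.3] w 0.0143 ff 48.8
```

arm_command --pt "0 0 -1.5 -0.1 -2.5 0 1" --pt "0 0 -3 -0.3 -5.5 0 1" --pt "0 0 -4.5 -0.5 -8.5 0 1" --pt "0 0 -6 -0.7 -11.5 0 1" --pt "0 0 -6.9 -0.8 -14 0 1"

```text
clock: 5.38
eef_pos: [0.5859, 0.1484, 0.2302]
tool_rot: [1.0, -0.031, 0.0, -0.0]
contact_force: [-0.5, -0.3, -2.5]
gripper_width: 0.0139
finger_force: 48.9
```

arm_command --pt "0 0 0 0 -0.7 0 1" --pt "0 0 0 0 -0.7 0 1" --pt "0 0 0 0 -0.7 0 1"

```text
clock: 5.75
eef_pos: [0.5861, 0.1514, 0.2303]
tool_rot: [0.999, -0.033, 0.0, 0.001]
contact_force: [-0.2, 0.0, -2.9]
gripper_width: 0.0143
finger_force: 48.9
```

Run:
```python
from h import *
c=manip.capture("scene"); cv2.imwrite("pics/s2.png",c["image"][60:360,240:640])
roi=np.zeros((480,640),bool);roi[100:290,440:640]=1
P=cloud(c,roi); q=P[(P[:,2]>0.0)&(P[:,2]<0.032)]
# right-hand edge outer face: wall top points near line
n=np.array([.0628,.998]); M0=np.array([.591,.2277]); d=(q[:,:2]-M0)@n; a=(q[:,:2]-M0)@np.array([n[1],-n[0]])
for lo,hi in((-.1,-.06),(-.06,-.02),(-.02,.02),(.02,.06),(.06,.1)):
  k=(a>lo)&(a<hi)&(abs(d)<.02); t=k&(q[:,2]>.0215); print(lo,t.sum(),np.percentile(d[t],[2,10,50,90,98]).round(4) if t.sum()>5 else "")
k=(q[:,2]>.012)&(abs(d-.004)<.012); print("a range",np.percentile(a[k],[.5,99.5]))
for d in manip.mark_of("scene","tray_edge"): print(d["score"],d["pixel"],w(c,*d["pixel"],1))
inc([.5875,.1718,.171],-3.5)
```

```text
-0.1 0 
-0.06 0 
-0.02 52 [-0.0004  0.0008  0.0033  0.0067  0.0076]
0.02 107 [-0.0002  0.0004  0.0031  0.0073  0.008 ]
0.06 116 [0.0001 0.0005 0.0036 0.0066 0.0081]
a range [1.81235366e-05 1.09465264e-01]
0.61 [490.9, 209.8] [0.5929 0.2271 0.0232]
turn [ 0.04 -0.01 -0.24] shift cm [ 0.01 -2.03  5.94] | t 5.85 tcp [0.5861 0.1516 0.2304] F [-0.6 -0.4 -2.8] w 0.0144 ff 48.9
```

View pics/s2.png

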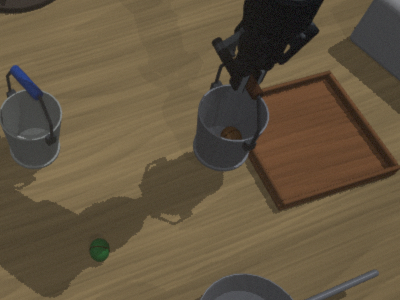

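The crop shows the pail hanging level with its walnuts, at crop (230,120), to the right of the tray's right-hand edge. The edge line agrees with my estimate, so I lower the pail and leave a small gap.

arm_command --pt "0 0 0 0 -0.5 1.5 1" --pt "0 0 0 0 -1 3.2 1" --pt "0 0 0 0 -1.3 4.8 1" --pt "0 0 0 0 -1.3 5.5 1" --pt "0 0 0 0 -1.3 5.5 1"

```text
clock: 6.48
eef_pos: [0.5865, 0.1659, 0.1746]
tool_rot: [1.0, -0.032, -0.0, 0.0]
contact_force: [-0.6, -0.8, -2.2]
gripper_width: 0.0141
finger_force: 48.9
```

```bash
cat > pail.py <<'E'
from h import *
from scipy.optimize import least_squares
c=manip.capture("scene"); s=manip.observe()
p=cloud(c,np.ones((480,640),bool)); e=s["eef_pos"]
P=p[(np.hypot(p[:,0]-e[0],p[:,1]-e[1])<.075)]
n=np.array([.0628,.998]); M=np.array([.591,.2277]); t=np.array([n[1],-n[0]])
for zlo,zhi in((.075,.09),(.09,.104),(.104,.115)):
  r=P[(P[:,2]>zlo)&(P[:,2]<zhi)]
  if len(r)<50: continue
  rad=.04+.1*((zlo+zhi)/2)
  f=least_squares(lambda a:np.hypot(r[:,0]-a[0],r[:,1]-a[1])-rad,e[:2],loss="soft_l1",f_scale=.002); 
  print(zlo,len(r),f.x.round(4),"along",((f.x-M)@t).round(4),"dist",((M-f.x)@n).round(4))
print("rimtop",np.percentile(P[P[:,2]<.12][:,2],[90,97,99]).round(4),"tcp along",((e[:2]-M)@t).round(4),"dist",((M-e[:2])@n).round(4))
inc([M[0]-n[0]*.044,M[1]-n[1]*.044,.171],-3.5)
E
python3 pail.py
```

```text
0.075 563 [0.5875 0.1701] along 0.0001 dist 0.0577
0.09 715 [0.5859 0.1702] along -0.0015 dist 0.0577
0.104 104 [0.5843 0.1665] along -0.0028 dist 0.0615
rimtop [0.0934 0.1029 0.1049] tcp along -0.0002 dist 0.062
turn [ 0.02  0.   -0.14] shift cm [ 0.02 -1.8   0.42] | t 6.53 tcp [0.5869 0.1658 0.1752] F [ 0.1 -0.1 -3.4] w 0.0144 ff 48.9
```

arm_command --pt "0 0 0 0 -0.4 0 1" --pt "0 0 0 0 -0.8 0 1" --pt "0 0 0 0 -1.2 0 1" --pt "0 0 0 0 -1.2 0.3 1" --pt "0 0 0 0 -1.2 0.5 1"

```text
clock: 7.15
eef_pos: [0.588, 0.1786, 0.1711]
tool_rot: [1.0, -0.032, 0.001, -0.0]
contact_force: [-4.5, -0.7, 15.2]
gripper_width: 0.0145
finger_force: 50.7
```

```bash
python3 pail.py
```

```text
0.075 589 [0.5884 0.1833] along 0.0002 dist 0.0444
0.09 681 [0.5866 0.1838] along -0.0016 dist 0.0441
rimtop [0.0914 0.0999 0.1014] tcp along 0.0002 dist 0.0493
turn [-0.06 -0.09 -0.12] shift cm [-0.02 -0.53  0.02] | t 7.2 tcp [0.5881 0.1785 0.1712] F [-1.9  0.8  3.7] w 0.0143 ff 49.5
```

arm_command --pt "0 0 0 0 -0.4 -0.1 1" --pt "0 0 0 0 -0.7 -0.1 1" --pt "0 0 0 0 -0.7 -0.1 1" --pt "0 0 0 0 -0.7 -0.1 1" --pt "0 0 0 0 -0.7 -0.1 1"

```text
clock: 7.82
eef_pos: [0.5886, 0.1839, 0.172]
tool_rot: [0.999, -0.032, 0.001, 0.001]
contact_force: [-0.9, -3.2, 7.3]
gripper_width: 0.0143
finger_force: 49.8
```

```bash
python3 pail.py
python3 - <<'E'
from h import *
c=manip.capture("side"); cv2.imwrite("pics/side2.png",cv2.resize(c["image"][100:340,140:400],None,fx=2.2,fy=2.2))
E
```

```text
0.075 628 [0.5885 0.1846] along 0.0002 dist 0.0432
0.09 739 [0.5873 0.1857] along -0.001 dist 0.0421
rimtop [0.0922 0.1006 0.1023] tcp along 0.0003 dist 0.0438
turn [ 0.06 -0.07 -0.18] shift cm [-0.03  0.02  0.1 ] | t 7.88 tcp [0.5886 0.1839 0.172 ] F [-0.3 -4.   6.7] w 0.0142 ff 49.8
```

View pics/side2.png

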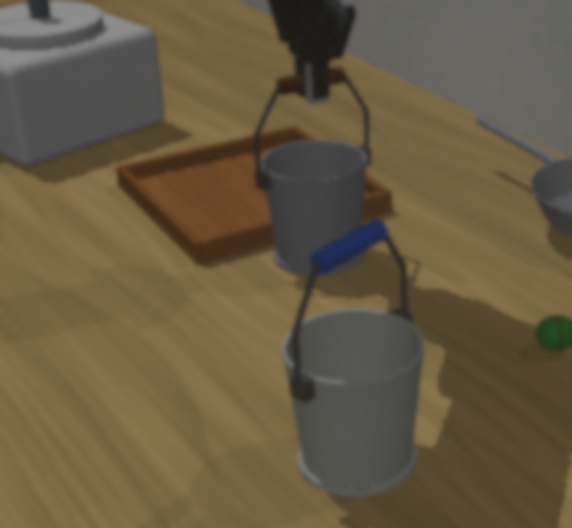

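The side crop shows the pail standing upright at crop (315,205), against the middle of the tray's right-hand edge, with its grip parallel to that edge. I ease the pressure and let it stand for a moment.

arm_command --pt "0 0 0 0 0.1 -0.15 1" --pt "0 0 0 0 0.1 -0.15 1" --pt "0 0 0 0 0.1 -0.15 1" --pt "0 0 0 0 0.1 -0.15 1" --pt "0 0 0 0 0.1 -0.15 1"

```text
clock: 8.55
eef_pos: [0.5879, 0.184, 0.1727]
tool_rot: [0.999, -0.032, -0.0, 0.0]
contact_force: [1.0, -1.7, -1.8]
gripper_width: 0.0144
finger_force: 49.1
```

```bash
cat > tip.py <<'E'
import sys
from h import *
n=np.array([.0628,.998]); M=np.array([.591,.2277])
def W(a,L,th,z=0):
    a,t=np.radians(a),np.radians(th)
    H=np.array([L*np.sin(a),.025+L*np.cos(a)+z]); T=H+.079*np.array([np.sin(t),np.cos(t)])
    inc(np.append(M+n*T[0],T[1]),-3.5,th)
for s in sys.argv[1:]: W(*map(float,s.split(",")))
E
python3 pail.py; python3 tip.py -33.3,.0802,0 -33.3,.0802,10 -33.3,.0802,20 -33.3,.0802,30
```

```text
0.075 625 [0.5885 0.187 ] along 0.0001 dist 0.0408
0.09 737 [0.5869 0.1878] along -0.0016 dist 0.0401
rimtop [0.093  0.1014 0.1036] tcp along -0.0004 dist 0.0438
turn [ 0.    0.01 -0.13] shift cm [0.04 0.02 0.17] | t 8.6 tcp [0.5878 0.184  0.1727] F [-0.4 -2.  -2. ] w 0.0143 ff 49.1
turn [ 0.    0.01 -0.13] shift cm [0.04 0.02 0.16] | t 8.6 tcp [0.5878 0.184  0.1727] F [-0.4 -2.  -2. ] w 0.0143 ff 49.1
turn [-10.     0.02  -0.12] shift cm [ 0.04 -1.35  0.28] | t 8.6 tcp [0.5878 0.184  0.1727] F [-0.4 -2.  -2. ] w 0.0143 ff 49.1
turn [-20.     0.03  -0.12] shift cm [ 0.04 -2.68  0.64] | t 8.6 tcp [0.5878 0.184  0.1727] F [-0.4 -2.  -2. ] w 0.0143 ff 49.1
turn [-30.     0.04  -0.12] shift cm [ 0.04 -3.93  1.22] | t 8.6 tcp [0.5878 0.184  0.1727] F [-0.4 -2.  -2. ] w 0.0143 ff 49.1
```

The easing left the pail slightly lifted and leaning on the wall (the mouth is about 3 mm too near it). I set it squarely down before tipping.

arm_command --pt "0 0 0 0 0.3 0.1 1" --pt "0 0 0 0 0.3 0.15 1" --pt "0 0 0 0 0.3 0.15 1" --pt "0 0 0 0 0.3 0.15 1" --pt "0 0 0 0 0.3 0.15 1"

```text
clock: 9.22
eef_pos: [0.5877, 0.1809, 0.1714]
tool_rot: [0.999, -0.032, 0.0, 0.0]
contact_force: [-0.1, -1.4, 0.4]
gripper_width: 0.0141
finger_force: 49.2
```

```bash
python3 pail.py
```

```text
0.075 599 [0.5883 0.1842] along 0.0 dist 0.0436
0.09 689 [0.5866 0.1845] along -0.0016 dist 0.0434
rimtop [0.0914 0.1    0.1014] tcp along -0.0003 dist 0.0469
turn [ 0.   -0.01 -0.13] shift cm [ 0.03 -0.29  0.04] | t 9.28 tcp [0.5878 0.1809 0.1714] F [-0.1 -1.1  0.7] w 0.0144 ff 49.2
```

arm_command --pt "0 0 0 0 0.05 0 1" --pt "0 0 0 0 0.05 0 1" --pt "0 0 0 0 0.05 0 1" --pt "0 0 0 0 0.05 0 1" --pt "0 0 0 0 0.05 0 1"

```text
clock: 9.9
eef_pos: [0.5877, 0.1806, 0.1713]
tool_rot: [0.999, -0.032, 0.0, -0.0]
contact_force: [-0.8, 0.1, -0.5]
gripper_width: 0.0142
finger_force: 49.2
```

```bash
python3 pail.py; python3 tip.py -33.3,.0802,6 -33.3,.0802,12 -33.3,.0802,18 -33.3,.0802,24  -33.3,.0802,30
```

```text
0.075 597 [0.5882 0.184 ] along -0.0 dist 0.0438
0.09 691 [0.5866 0.1844] along -0.0017 dist 0.0435
rimtop [0.0913 0.0999 0.1014] tcp along -0.0004 dist 0.0472
turn [-0.01  0.   -0.12] shift cm [ 0.04 -0.32  0.03] | t 9.95 tcp [0.5877 0.1806 0.1713] F [-0.6 -0.  -0.2] w 0.0144 ff 49.2
turn [-6.01  0.01 -0.12] shift cm [ 0.04 -1.14  0.07] | t 9.95 tcp [0.5877 0.1806 0.1713] F [-0.6 -0.  -0.2] w 0.0144 ff 49.2
turn [-1.201e+01  1.000e-02 -1.200e-01] shift cm [ 0.04 -1.96  0.2 ] | t 9.95 tcp [0.5877 0.1806 0.1713] F [-0.6 -0.  -0.2] w 0.0144 ff 49.2
turn [-18.01   0.02  -0.12] shift cm [ 0.04 -2.76  0.41] | t 9.95 tcp [0.5877 0.1806 0.1713] F [-0.6 -0.  -0.2] w 0.0144 ff 49.2
turn [-24.01   0.03  -0.12] shift cm [ 0.04 -3.53  0.71] | t 9.95 tcp [0.5877 0.1806 0.1713] F [-0.6 -0.  -0.2] w 0.0144 ff 49.2
turn [-3.001e+01  3.000e-02 -1.200e-01] shift cm [ 0.04 -4.27  1.08] | t 9.95 tcp [0.5877 0.1806 0.1713] F [-0.6 -0.  -0.2] w 0.0144 ff 49.2
```

arm_command --pt "-6 0 0 0 -0.9 0.05 1" --pt "-12 0 0 0 -1.8 0.2 1" --pt "-18 0 0 0 -2.65 0.4 1" --pt "-24 0 0 0 -3.45 0.7 1" --pt "-30 0 0 0 -4.2 1.05 1"

```text
clock: 10.58
eef_pos: [0.5913, 0.222, 0.162]
tool_rot: [0.965, -0.031, -0.007, 0.261]
contact_force: [1.7, -2.3, 2.1]
gripper_width: 0.0142
finger_force: 49.4
```

```bash
python3 pail.py; python3 tip.py -33.3,.0802,30 -26,.081,30 -19,.082,30 -12,.083,30 -5,.084,30 2,.085,30
```

```text
0.075 485 [0.5891 0.1808] along 0.001 dist 0.0469
0.09 635 [0.5882 0.1807] along 0.0001 dist 0.047
rimtop [0.0957 0.1005 0.1097] tcp along -0.0011 dist 0.0014
turn [ 3.044e+01 -2.000e-02  1.900e-01] shift cm [0.09 4.25 1.17] | t 10.62 tcp [0.5898 0.2263 0.1596] F [ 2.1  5.7 13. ] w 0.0141 ff 50.2
turn [ 0.44 -0.07  0.18] shift cm [0.11 0.31 0.08] | t 10.62 tcp [0.5898 0.2263 0.1596] F [ 2.1  5.7 13. ] w 0.0141 ff 50.2
turn [ 0.44 -0.07  0.18] shift cm [ 0.12 -0.13 -0.85] | t 10.62 tcp [0.5898 0.2263 0.1596] F [ 2.1  5.7 13. ] w 0.0141 ff 50.2
turn [ 0.44 -0.07  0.18] shift cm [ 0.12 -0.65 -1.7 ] | t 10.62 tcp [0.5898 0.2263 0.1596] F [ 2.1  5.7 13. ] w 0.0141 ff 50.2
turn [ 0.44 -0.07  0.18] shift cm [ 0.12 -1.28 -2.5 ] | t 10.62 tcp [0.5898 0.2263 0.1596] F [ 2.1  5.7 13. ] w 0.0141 ff 50.2
turn [ 0.44 -0.07  0.18] shift cm [ 0.13 -2.01 -3.21] | t 10.62 tcp [0.5898 0.2263 0.1596] F [ 2.1  5.7 13. ] w 0.0141 ff 50.2
turn [ 0.44 -0.07  0.18] shift cm [ 0.13 -2.83 -3.84] | t 10.62 tcp [0.5898 0.2263 0.1596] F [ 2.1  5.7 13. ] w 0.0141 ff 50.2
```

arm_command --pt "0 0 0 0.1 0.1 -0.4 1" --pt "0 0 0 0.1 -0.15 -0.9 1" --pt "0 0 0 0.1 -0.65 -1.7 1" --pt "0 0 0 0.1 -1.3 -2.5 1" --pt "0 0 0 0.1 -2 -3.2 1"

```text
clock: 11.25
eef_pos: [0.5935, 0.2562, 0.1789]
tool_rot: [0.965, -0.031, -0.008, 0.258]
contact_force: [-0.2, -0.5, -4.0]
gripper_width: 0.0137
finger_force: 48.8
```

```bash
python3 tip.py -5,.084,30 4,.085,30 13,.086,30 22,.087,30 31,.088,30 40,.089,30;python3 - <<'E'
from h import *
c=manip.capture("side"); cv2.imwrite("pics/side3.png",cv2.resize(c["image"][80:320,140:400],None,fx=2.2,fy=2.2))
E
```

```text
turn [-0.02  0.06 -0.13] shift cm [-0.07 -0.4  -0.02] | t 11.25 tcp [0.5935 0.2562 0.1789] F [-0.2 -0.5 -4. ] w 0.0137 ff 48.8
turn [-0.02  0.06 -0.13] shift cm [-0.07 -1.49 -0.78] | t 11.25 tcp [0.5935 0.2562 0.1789] F [-0.2 -0.5 -4. ] w 0.0137 ff 48.8
turn [-0.02  0.06 -0.13] shift cm [-0.07 -2.7  -1.37] | t 11.25 tcp [0.5935 0.2562 0.1789] F [-0.2 -0.5 -4. ] w 0.0137 ff 48.8
turn [-0.02  0.06 -0.13] shift cm [-0.07 -4.01 -1.76] | t 11.25 tcp [0.5935 0.2562 0.1789] F [-0.2 -0.5 -4. ] w 0.0137 ff 48.8
turn [-0.02  0.06 -0.13] shift cm [-0.07 -5.37 -1.94] | t 11.25 tcp [0.5935 0.2562 0.1789] F [-0.2 -0.5 -4. ] w 0.0137 ff 48.8
turn [-0.02  0.06 -0.13] shift cm [-0.08 -6.76 -1.91] | t 11.25 tcp [0.5935 0.2562 0.1789] F [-0.2 -0.5 -4. ] w 0.0137 ff 48.8
```

View pics/side3.png

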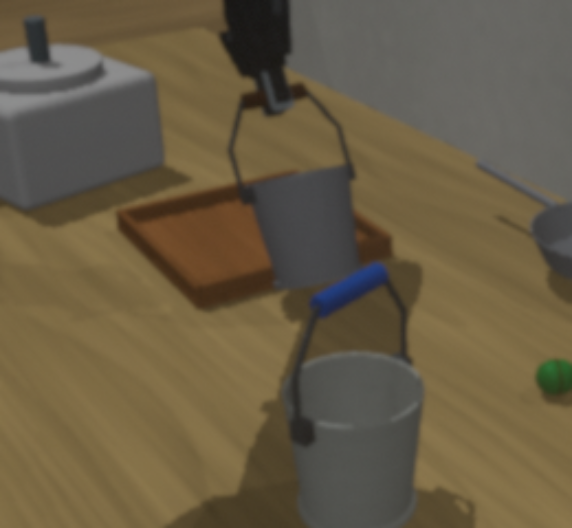

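The side crop shows the pail at crop (305,225) tipping about 25° over the wall, leaning on it as planned, so I go on.

arm_command --pt "0 0 0 0 -0.9 -0.4 1" --pt "0 0 0 0 -1.8 -0.9 1" --pt "0 0 0 0 -2.9 -1.4 1" --pt "0 0 0 0 -4 -1.75 1" --pt "0 0 0 0 -5.3 -1.9 1"

```text
clock: 11.92
eef_pos: [0.597, 0.3117, 0.1682]
tool_rot: [0.965, -0.031, -0.008, 0.259]
contact_force: [0.5, -1.5, -1.5]
gripper_width: 0.014
finger_force: 48.9
```

```bash
python3 tip.py 31,.088,30 40,.088,30 49,.089,30 58,.09,30 67,.09,30 70,.09,30;python3 - <<'E'
from h import *
c=manip.capture("scene"); cv2.imwrite("pics/s4.png",cv2.resize(c["image"][90:290,430:640],None,fx=2.5,fy=2.5))
E
```

```text
turn [ 0.    0.06 -0.11] shift cm [-0.07 -0.02 -0.09] | t 11.93 tcp [0.597  0.3117 0.1682] F [ 0.5 -1.5 -1.5] w 0.014 ff 48.9
turn [ 0.    0.06 -0.11] shift cm [-0.07 -1.4   0.05] | t 11.93 tcp [0.597  0.3117 0.1682] F [ 0.5 -1.5 -1.5] w 0.014 ff 48.9
turn [ 0.    0.06 -0.11] shift cm [-0.08 -2.77  0.3 ] | t 11.93 tcp [0.597  0.3117 0.1682] F [ 0.5 -1.5 -1.5] w 0.014 ff 48.9
turn [ 0.    0.06 -0.11] shift cm [-0.08 -4.09  0.77] | t 11.93 tcp [0.597  0.3117 0.1682] F [ 0.5 -1.5 -1.5] w 0.014 ff 48.9
turn [ 0.    0.06 -0.11] shift cm [-0.08 -5.28  1.53] | t 11.93 tcp [0.597  0.3117 0.1682] F [ 0.5 -1.5 -1.5] w 0.014 ff 48.9
turn [ 0.    0.06 -0.11] shift cm [-0.08 -5.65  1.82] | t 11.93 tcp [0.597  0.3117 0.1682] F [ 0.5 -1.5 -1.5] w 0.014 ff 48.9
```

View pics/s4.png

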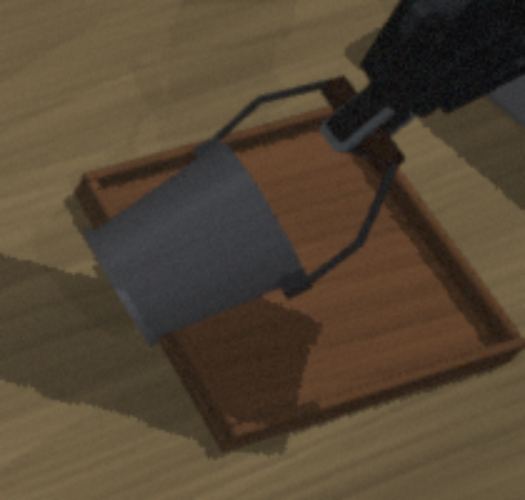

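The crop shows the pail lying across the edge, tipped about 65°, with its mouth facing into the tray at crop (265,220). I lower it gently.

arm_command --pt "0 0 0 0 -1.2 0.05 1" --pt "0 0 0 0 -2.4 0.25 1" --pt "0 0 0 0 -3.5 0.55 1" --pt "0 0 0 0 -4.4 1 1" --pt "0 0 0 0 -5 1.4 1"

```text
clock: 12.6
eef_pos: [0.5992, 0.3479, 0.1307]
tool_rot: [0.966, -0.03, -0.008, 0.258]
contact_force: [0.3, 1.4, 0.5]
gripper_width: 0.0141
finger_force: 49.2
```

```bash
cat > look.py <<'E'
import sys
from h import *
n=np.array([.0628,.998]); M=np.array([.591,.2277]); t=np.array([n[1],-n[0]])
for cam in ("scene","side"):
    c=manip.capture(cam); cv2.imwrite(f"pics/{sys.argv[1]}_{cam}.png",c["image"])
    for q in ("walnut_a_mid","pail_mid"):
        for d in manip.masks_of(cam,q):
            P=cloud(c,d["mask"]); P=P[(abs(P[:,1]-.3)<.16)&(abs(P[:,0]-.6)<.16)]
            if len(P)<10: continue
            X=(P[:,:2]-M); print(cam,q,round(d["score"],2),np.round(d["pixel"]),len(P),"d",np.percentile(X@n,[2,50,98]).round(3),"along",np.percentile(X@t,[2,50,98]).round(3),"z",np.percentile(P[:,2],[2,50,98]).round(3))
E
python3 look.py t1; python3 tip.py 67,.09,30 70,.09,30 70,.09,40 70,.09,50 70,.09,60
```

```text
scene pail_mid 0.79 [529. 184.] 5144 d [-0.014  0.035  0.121] along [-0.045  0.014  0.052] z [0.036 0.098 0.141]
side pail_mid 0.95 [262. 171.] 2316 d [-0.015 -0.004  0.118] along [-0.05  -0.018  0.035] z [0.031 0.08  0.137]
turn [-0.02  0.05 -0.14] shift cm [-0.1  -0.4   0.14] | t 12.9 tcp [0.5995 0.347  0.1318] F [-0.7  1.7 -0.2] w 0.0142 ff 49.1
turn [-0.02  0.05 -0.14] shift cm [-0.1  -0.77  0.43] | t 12.9 tcp [0.5995 0.347  0.1318] F [-0.7  1.7 -0.2] w 0.0142 ff 49.1
turn [-10.02   0.06  -0.14] shift cm [-0.1  -2.14  0.55] | t 12.9 tcp [0.5995 0.347  0.1318] F [-0.7  1.7 -0.2] w 0.0142 ff 49.1
turn [-20.02   0.07  -0.13] shift cm [-0.1  -3.47  0.91] | t 12.9 tcp [0.5995 0.347  0.1318] F [-0.7  1.7 -0.2] w 0.0142 ff 49.1
turn [-30.02   0.08  -0.12] shift cm [-0.1  -4.72  1.49] | t 12.9 tcp [0.5995 0.347  0.1318] F [-0.7  1.7 -0.2] w 0.0142 ff 49.1
```

arm_command --pt "0 0 0 0 -0.3 0.2 1" --pt "0 0 0 0 -0.6 0.4 1" --pt "0 0 0 0 -0.6 0.4 1" --pt "0 0 0 0 -0.6 0.4 1" --pt "0 0 0 0 -0.6 0.4 1"

```text
clock: 13.52
eef_pos: [0.6, 0.3508, 0.1261]
tool_rot: [0.966, -0.031, -0.007, 0.258]
contact_force: [-0.1, 2.7, 6.8]
gripper_width: 0.0142
finger_force: 49.9
```

```bash
python3 look.py t2; python3 tip.py 70,.09,30
python3 - <<'E'
import cv2,numpy as np
a=cv2.imread("pics/t2_scene.png")[100:290,420:640]; b=cv2.imread("pics/t2_side.png")[100:290,160:380]
cv2.imwrite("pics/t2.png",cv2.resize(np.hstack([a,b]),None,fx=1.8,fy=1.8))
E
```

```text
scene walnut_a_mid 0.79 [592. 175.] 209 d [0.181 0.189 0.205] along [-0.018 -0.002  0.011] z [0.021 0.032 0.039]
scene pail_mid 0.8 [529. 188.] 5185 d [-0.013  0.036  0.123] along [-0.054  0.014  0.055] z [0.037 0.095 0.136]
side walnut_a_mid 0.36 [236. 169.] 27 d [0.183 0.191 0.199] along [-0.024 -0.014 -0.007] z [0.023 0.032 0.037]
side pail_mid 0.92 [263. 170.] 2497 d [-0.014  0.01   0.123] along [-0.058 -0.018  0.043] z [0.028 0.079 0.132]
side pail_mid 0.58 [216. 171.] 141 d [0.177 0.185 0.195] along [-0.08  -0.068 -0.05 ] z [0.012 0.027 0.038]
turn [-0.05 -0.02 -0.15] shift cm [-0.12 -0.15  0.13] | t 13.82 tcp [0.5999 0.3508 0.1261] F [-0.7  2.8  6.7] w 0.0145 ff 49.9
```

View pics/t2.png

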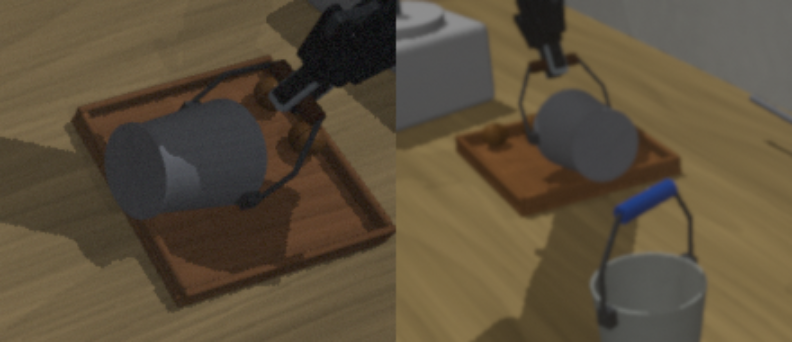

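The views show both walnuts out in the tray, at scene crop (268,92) and (300,137), and the pail lying across the edge with its mouth down in the tray. I lower the bail a little, release it and back off.

arm_command --pt "-5 0 0 0 -0.7 -0.05 1" --pt "-10 0 0 0 -1.35 0 1" --pt "-10 0 0 0 -1.35 0 1" --pt "-10 0 0 0 -1.35 0 0.5" --pt "-10 0 0 0 -1.35 0 0.5"

```text
clock: 14.45
eef_pos: [0.6002, 0.3615, 0.1181]
tool_rot: [0.939, -0.03, -0.011, 0.342]
contact_force: [0.6, -0.4, 0.6]
gripper_width: 0.0425
finger_force: 0.0
```

arm_command --pt "0 0 0 0 0 -0.5 0.5" --pt "0 0 0 0 0 -2 0.5" --pt "0 0 0 0 0 -4 0.5" --pt "0 0 0 0 0 -7 0.5" --pt "0 0 0 0 0 -10 0.5"

```text
clock: 15.08
eef_pos: [0.6042, 0.4265, 0.196]
tool_rot: [0.939, -0.03, -0.011, 0.342]
contact_force: [0.5, 0.4, -1.0]
gripper_width: 0.0429
finger_force: 0.0
```

arm_command --pt "0 0 0 0 2 -3 0.5" --pt "0 0 0 0 4 -6 0.5" --pt "0 0 0 0 4 -6 0.5" --pt "0 0 0 0 4 -6 0.5" --pt "0 0 0 0 4 -6 0.5"

```text
clock: 15.7
eef_pos: [0.6046, 0.4337, 0.2657]
tool_rot: [0.939, -0.03, -0.011, 0.342]
contact_force: [0.5, -0.3, 0.1]
gripper_width: 0.043
finger_force: 0.0
```

```bash
python3 look.py t3
python3 - <<'E'
import cv2,numpy as np
a=cv2.imread("pics/t3_scene.png")[100:290,420:640]; b=cv2.imread("pics/t3_side.png")[100:290,160:380]
cv2.imwrite("pics/t3.png",cv2.resize(np.hstack([a,b]),None,fx=1.8,fy=1.8))
E
```

```text
scene walnut_a_mid 0.58 [592. 173.] 242 d [0.18  0.187 0.202] along [-0.02  -0.005  0.01 ] z [0.018 0.032 0.041]
scene pail_mid 0.69 [532. 188.] 5351 d [-0.012  0.039  0.139] along [-0.043  0.013  0.056] z [0.034 0.095 0.128]
side pail_mid 0.93 [264. 172.] 2589 d [-0.013  0.015  0.141] along [-0.057 -0.016  0.046] z [0.025 0.08  0.125]
side pail_mid 0.63 [232. 167.] 36 d [0.182 0.19  0.201] along [-0.024 -0.014 -0.007] z [0.022 0.031 0.038]
```

View pics/t3.png

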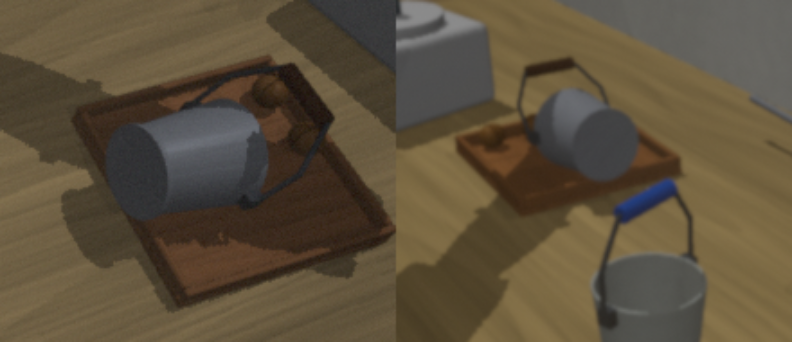

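The final views show the pail lying across the edge at crop (185,160), its mouth in the tray. Both walnuts are in the tray at (268,92) and (302,135), and the gripper is clear.

```bash
python3 -c "
from workcell import manip
print(manip.sign_off())"
```

```text
the job is handed in; nothing more can be done
None
```

I stood the steel pail against the middle of the tray's right-hand edge, tipped it over so both walnuts rolled into the tray, left it lying across the edge with its mouth down in the tray, and handed the job in at about 16 s of the 53 s allowed (`sign_off` returned no verdict).

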